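# Spring-return check of a kinematic tilt plate

## Task

Check the spring return of the tilt plate in the small rig with the dial gauge. With closed fingertips push the upright pin of its stop lever sideways until the lever is fully swung out from under the plate; then press the round pad on the plate's spring-backed corner gently down until the gauge needle stands between the two limit hands, keep it there about a second without running past the second hand, and let the plate come all the way back up to rest. Nothing is gripped or lifted: leave the lever out, the sensor lying on the plate, and the limit hands and the parts beside the rig as they are.

Things in the scene. Friction and masses are not known exactly. Their poses are not given: they have to be found in the camera images.
- tilt_rig: the fixed rig: dark base slab 132 x 240 x 12 mm high; above it a square 100 x 100 x 8 mm bare metal plate, corners along the rig's x and y (71 mm out), top 44 mm above the worktop. Origin on the worktop under the plate's centre, z up. The plate tilts about the rig's x axis: its spring-backed corner at -y goes down, its +y corner rises and lifts the plunger of the dial gauge
- press_point (a point): centre of the top of the round metal pad, 17 mm across and 3.5 mm high, on the spring-backed corner of the plate; at rest 47.5 mm above the worktop, at (0, -56) mm in the rig's frame. Moves down with the plate: 56 mm from the tilt axis. Pressing takes about 2 N to start, about 6 to 8 N at the limit hands, about 10 N at the end of travel.
- tilt_plate (a joint): tilt of the plate, rad: 0 at rest (up), grows as the pad is pressed, 0.24 at the end of travel. Springs back to 0 when let go. With the stop lever in, the plate cannot go further than about 0.06.
- needle (a joint): turn of the black needle of the dial gauge, rad, clockwise from above: always 17.5 times the plate's tilt (1 rad = 3.2 mm at the pad); 0 at rest, when it points 120 degrees counter-clockwise of the rig's +x. Gauge 69 mm across, white face up, centre at (0, 58) mm in the rig's frame, top 93 mm above the worktop; column at (0, 124) mm, 110 mm high
- limit_hands (a joint): reading (rad of needle turn) of the middle between the two limit hands, 1.9 to 2.9, differs from run to run. The hands are two short dark bars with raised tabs on the gauge's black rim, each 0.5 rad from that middle: the needle is between them when it reads within 0.5 of this value. They must not be turned
- needle_tip (a point): tip of the needle, 24 mm from the gauge's centre
- limit_window (a point): point midway between the two limit hands, 24 mm from the gauge's centre, level with the needle tip; its x axis points radially outward, its y axis counter-clockwise seen from above
- stop_lever (a joint): swing of the stop lever, rad: 0 = in (blade under the plate, handle pointing away from the plate), 1.5 = fully out, at its end stop; it turns clockwise seen from above, stays where it is left and needs about 1.5 N at the pin. Out from under the plate beyond about 1.25.
- stop_pin (a point): top centre of the upright metal pin on the end of the stop lever's handle: pin 11 mm across, standing 21 mm up from the flat lever, whose top is 35 mm above the worktop; pin top at 56 mm. 34 mm from the lever's pivot. Lever in: at about (-72, -72) mm in the rig's frame; fully out: about (-74, -26) mm.
- stop_hinge (a point): point on the vertical pivot axis of the stop lever, at the height of the pin's top; fixed to the rig at (-48, -48) mm
- sensor_centre (a point): centre of the black round sensor puck, 51 mm across and 18 mm high, that lies loose in the middle of the plate (its top 62 mm above the worktop); stays there
- lens_post (a point): bystander: small lens in a black ring on a metal pedestal, 27 x 32 x 62 mm, loose on the worktop to the right of the rig; this point is half-way up
- fork_centre (a point): bystander: slotted metal clamping fork, 25 x 60 x 12 mm, loose on the worktop on the robot's side of the rig, left of the stop lever; centre, 4 mm up

How it is judged:
On the way, in this order (a step that is already met when the one before it is completed fails the run):
1. the stop lever is swung out from under the plate (value of joint stop_lever above 1.3 rad), for 0.1 s.
2. the corner pad is pressed down by the fingers and the needle stands between the limit hands (x of needle_tip in the frame of limit_window above -0.00294 m and contact force between the fingers and tilt_plate_c1 above 1 N), for 0.4 s.
3. the plate is back up at rest (value of joint tilt_plate below 0.012 rad), for 0.2 s.
At the end, for the whole second after the job is handed in: the plate is back up (tilt under 0.012 rad), the stop lever is out (beyond 1.25 rad), the sensor lies within 10 mm of where it lay, the limit hands stand within 3 mm (0.12 rad) of where they were, and the lens and the fork are within 15 mm of where they stood (value of joint tilt_plate below 0.012 rad and value of joint stop_lever above 1.25 rad and distance of sensor_centre from where it was at the start of the episode below 0.01 m and distance of limit_window from where it was at the start of the episode below 0.003 m and distance of each of lens_post, fork_centre from where it was at the start of the episode below 0.015 m); the robot touches nothing.
It fails at once if the needle runs past the second limit hand (by more than 0.12 rad) (y of needle_tip in the frame of limit_window below -0.01394 m).
It fails at once if the sensor on the plate (12 mm), the lens or the fork (15 mm) is knocked, shifted, lifted or carried (distance of sensor_centre from where it was at the start of the episode above 0.012 m or distance of any of lens_post, fork_centre from where it was at the start of the episode above 0.015 m).
It fails at once if the limit hands are turned (distance of limit_window from where it was at the start of the episode above 0.003 m).
It fails at once if the stop pin is pinched between the fingers instead of pushed (horizontal distance between the grasp point and stop_pin below 0.008 m and contact force between the fingers and stop_lever_c4 above 0.5 N).
It fails at once if the pad is pressed with more than 25 N (contact force between the fingers and tilt_plate_c1 above 25 N).
It also fails if it takes over 48 s, if anything falls off the work surface, if the arm or the gripper's body presses on something with over 40 N, if the wrist force passes 120 N, or if a joint passes its speed limit or range.

## Robot

A 6-joint arm with a two-finger parallel gripper is mounted at the origin on a cart in front of the work surface, level with it; the furniture and walls round the work are solid. World frame = base frame: x ahead of the robot, y to its left, z up, the work surface at z = 0. Lengths are in m, angles in rad, forces in N, time in s.
With the tool pointing down it reaches from about 0.425 to 0.95 m from the base axis. Payload 14.7 kg.
Tool frame: the origin (TCP) lies between the finger pads; the fingertips stand 11 mm ahead of it and the grasp point (between the pads) lies 8 mm behind it; z points along the fingers, x is the direction in which the jaws open and shut, and the axes are right-handed (so a half turn about z gives the same grasp; the last joint's range is limited). The gripper opens to 85 mm and grips with 20 to 120 N. Pads are 22 mm wide; open, the fingers measure 114 mm over their backs; the gripper's body (76 mm by 85 mm) begins 54 mm behind the grasp point. The pads swing forward as they close: fully open they stand 13 mm farther back than shut.
Start: joints at [-1.228, 0.48, 1.596, -0, 1.065, -0.047], TCP at [0.247, -0.601, 0.242] pointing down, gripper open.
Joint ranges: [-2.75, 2.75], [-0.82, 2.05], [0.23, 2.67], [-1.56, 4.7], [0.09, 2.69], [-2.92, 2.92]. Speed limits (rad/s): [1.89, 1.89, 2.39, 3.01, 3.01, 3.01].

## Interface

Orientations are given as [roll, pitch, yaw] about the fixed x, y, z axes, in that order (R = Rz(yaw) Ry(pitch) Rx(roll)).
In Python, from rig import ctrl, viewer, workorder gives the robot as it stands.
- The arm moves only by the tool servo_tool, never from a script. Its argument "motion" is a list of rows, each an object of numbers: "x", "y", "z": the shift along the world's x, y, z in mm; "rx", "ry", "rz": the turn, a rotation vector about the world's x, y, z in rad; "gripper": the closure in counts, from 0 (fully open) to 255 (shut). In form: [{"x": .., "y": .., "z": .., "rx": .., "ry": .., "rz": .., "gripper": ..}, ...]. A call has exactly 10 rows; each row shifts and turns the pose as measured when the row begins; what a row does not reach is not made up. A row lasts 1/12 s, in which the tool goes at most 41.7 mm and 7.16 degrees, less where a joint would pass 70% of its speed; a pose out of reach is approached as far as the arm can. A call with a gripper value outside its range is refused whole. The fingers move at their own pace and stop on an object; "newtons" is the grip in N (left out, the last holds). Time passes only in rows, so rows that do not move let the fingers close, or fill a call up. It gives the time, the measured TCP pose, the force and the opening at its end, in the units of the state.
- ctrl.observe(): the state, without advancing time (a new reading comes with each control period).
- viewer.snapshot(name): name is "scene" or "top" or "wrist"; returns the picture (480x640x3 uint8, red, green, blue); there is no depth.
- viewer.camera_info(name): a dict with "fx", "fy", "cx", "cy" (pixels), "R" (3x3) and "t" (3): a world point X has camera coordinates R X + t; the wrist camera has in their place "tool_from_camera" (4x4, takes a point from camera to tool coordinates, whose origin is the TCP and whose axes are the tool frame's). Camera axes: x right, y down, z forward; pixel columns grow to the right and rows downward; lengths in m; the calibration is good to about 2 mm. The wrist camera is an equidistant fisheye: a pixel r from the principal point sees the ray r / f radians off the axis. A picture is of the moment at which its call begins: read the wrist's pose just before it. camera_info takes no time and is no camera call.
- workorder.hand_in(): hands the job in, once; it reports no verdict.
The state is a dict: "time": time; "joint_positions": joint angles; "qvel": joint speeds; "joint_torque": joint torques, N m; "ee_pos": TCP position; "orientation": TCP orientation; "wrist_force": force on the tool from outside, world axes, zero at the start; "torque": the same for the moment, N m; "width": finger opening in m.
Only numpy, scipy, OpenCV 4.12 (cv2) and the standard library are available. Lean on these libraries where they do the work, as an engineer would, in place of code of your own. Each camera call takes 0.05 s, during which the arm holds its last target.

## Working session

There is one attempt and no reset: what is moved stays moved. The work goes in short steps, Python scripts to look and compute and a tool call to move; the robot and the scene stay as the last step left them, time stands still between calls to the robot, and variables do not carry over. Pictures are saved under pics/ and viewed, and the job is handed in when it is done.

Besides the shell and the picture viewer there is one more tool, called after ">>>" as name(argument=value, ...), one argument or row to a line, values as JSON. servo_tool: Moves the arm, as the interface text tells. Its arguments: {"type":"object","properties":{"motion":{"type":"array"},"newtons":{"type":"number"}},"required":["motion"]}

```bash
mkdir -p pics; ls; python3 - <<'E'
from rig import ctrl, viewer, workorder
import cv2
s=ctrl.observe();print(s)
for n in("scene","top"):
    im=viewer.snapshot(n);cv2.imwrite(f"pics/{n}0.png",im[:,:,::-1]);c=viewer.camera_info(n);print(n,c)
print(viewer.camera_info("wrist"))
E
```

```text
pics
{'time': 0.0, 'joint_positions': array([-1.22756885e+00,  4.80844618e-01,  1.59690945e+00, -3.08824209e-05,
        1.06510179e+00, -4.66110093e-02]), 'qvel': array([-0.00122628,  0.00053646,  0.00086011, -0.00026332, -0.00051793,
       -0.00068149]), 'joint_torque': array([ 7.79135182e-03, -9.50626445e+01, -4.30175328e+01,  5.05117769e-04,
        1.21596182e-02,  5.20499270e-06]), 'ee_pos': array([ 0.24688624, -0.60082941,  0.24165083]), 'orientation': array([-3.14156076e+00,  1.26309725e-03, -1.18094285e+00]), 'wrist_force': array([-0.23573058,  0.72012968,  0.07421872]), 'torque': array([-0.07195833, -0.01127425,  0.01917933]), 'width': 0.08556035201294766}
scene {'fx': 521.4814947107616, 'fy': 521.4814947107616, 'cx': 318.8948114786175, 'cy': 240.1136373921095, 'R': array([[ 0.4650314 , -0.88520019, -0.01290057],
       [-0.58205363, -0.29473155, -0.75785677],
       [ 0.66705275,  0.35993602, -0.65229341]]), 't': array([-0.39727256,  0.31230073,  0.65304904])}
top {'fx': 543.4402183302554, 'fy': 543.4402183302554, 'cx': 327.50281056752124, 'cy': 240.87851913231344, 'R': array([[-0.0110631 , -0.99989743, -0.0090961 ],
       [-0.98683462,  0.01238553, -0.16125767],
       [ 0.16135379,  0.00719234, -0.98687042]]), 't': array([-0.17870105,  0.53281939,  0.84029958])}
{'fx': 371.64829954431775, 'fy': 371.64829954431775, 'cx': 318.5501126870926, 'cy': 243.40643859596318, 'tool_from_camera': array([[ 9.99999791e-01, -6.36622394e-04, -1.08822539e-04,
         8.02789684e-05],
       [ 6.42409923e-04,  9.63059291e-01,  2.69288674e-01,
        -6.81085828e-02],
       [-6.66326432e-05, -2.69288687e-01,  9.63059499e-01,
        -1.33390811e-01],
       [ 0.00000000e+00,  0.00000000e+00,  0.00000000e+00,
         1.00000000e+00]])}
```

View pics/top0.png

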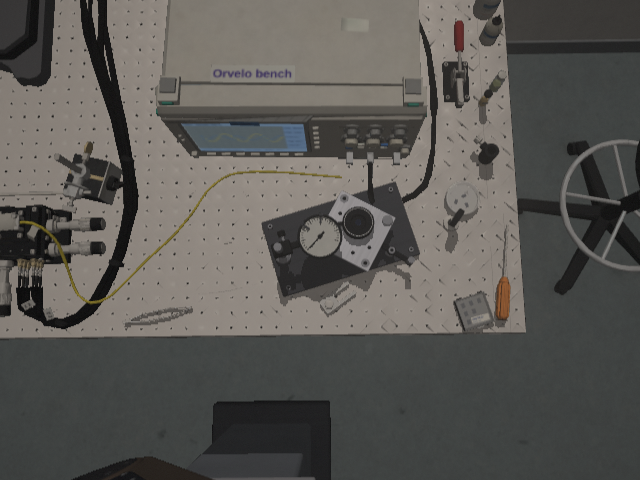

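View pics/scene0.png

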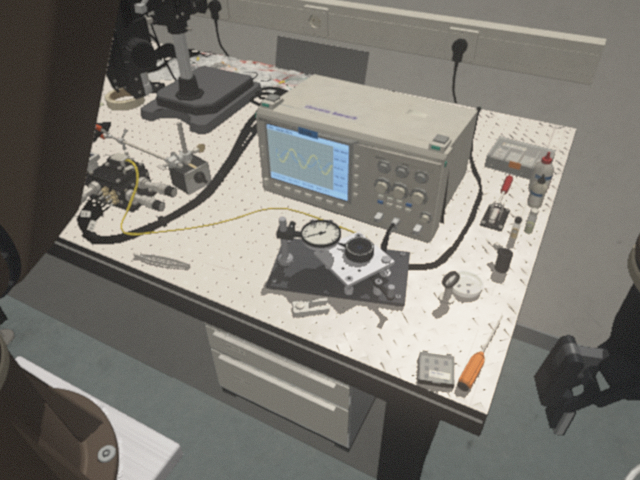

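```bash
python3 - <<'E'
import cv2
im=cv2.imread("pics/top0.png")[170:320,250:450]
cv2.imwrite("pics/topz.png",cv2.resize(im,None,fx=4,fy=4,interpolation=cv2.INTER_CUBIC))
im=cv2.imread("pics/scene0.png")[205:335,250:430]
cv2.imwrite("pics/scenez.png",cv2.resize(im,None,fx=4,fy=4,interpolation=cv2.INTER_CUBIC))
E
```

```text
(no output)
```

View pics/topz.png

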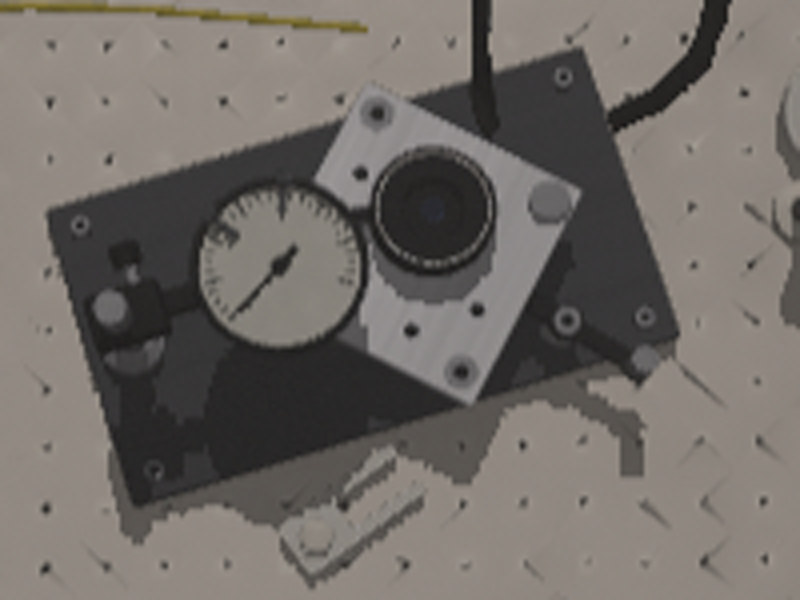

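View pics/scenez.png

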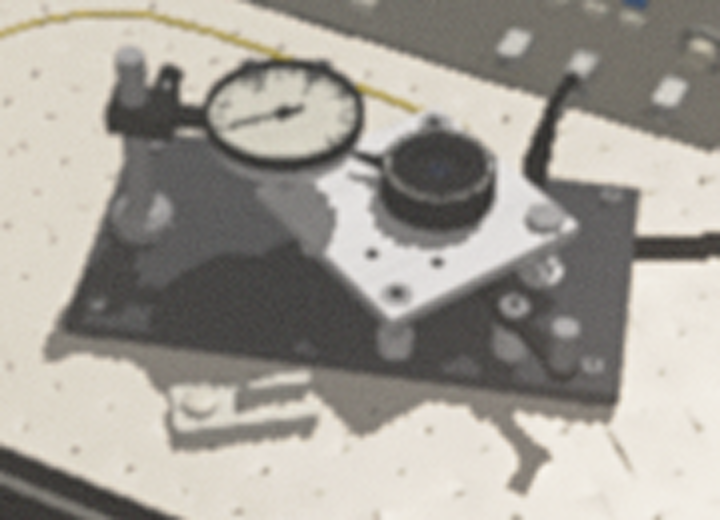

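```bash
cat > h.py <<'E'
import numpy as np
from rig import ctrl, viewer, workorder
from scipy.optimize import least_squares
from scipy.spatial.transform import Rotation as Ro
def proj(c,P):
    q=np.asarray(P)@c['R'].T+c['t']; return np.c_[c['fx']*q[:,0]/q[:,2]+c['cx'],c['fy']*q[:,1]/q[:,2]+c['cy']]
def W(p,P):
    P=np.atleast_2d(P).astype(float)/1000; c,s=np.cos(p[2]),np.sin(p[2])
    return np.c_[p[0]+c*P[:,0]-s*P[:,1],p[1]+s*P[:,0]+c*P[:,1],P[:,2]]
E
python3 - <<'E'
from h import *
# rig points mm : zoom pixel
T=[((66,120+0,12),None)]
tp={(0,0,62):(433,209),(0,58,93):(282,265),(0,-56,47.5):(551,202),(-72,-72,56):(646,360),(-48,-48,35):(567,320),(0,-71,44):(581,190),(71,0,44):(372,83),(-71,0,44):(470,404),(0,124,110):(109,306)}
sc={(0,0,62):(438,163),(0,58,93):(284,111),(0,-56,47.5):(546,215),(-72,-72,56):(566,326),(-48,-48,35):(514,302),(0,-71,44):(578,226),(-71,0,44):(392,318),(0,124,110):(131,54)}
A=np.array(list(tp));a=(np.array(list(tp.values()))+.5)/4-.5+[250,170]
B=np.array(list(sc));b=(np.array(list(sc.values()))+.5)/4-.5+[250,205]
ct,cs=viewer.camera_info("top"),viewer.camera_info("scene")
def f(p,w=(1,1)): return np.r_[w[0]*(proj(ct,W(p,A))-a).ravel(),w[1]*(proj(cs,W(p,B))-b).ravel()]
for w in((1,1),(1,0),(0,1)):
    r=least_squares(f,[.7,-.05,.2],args=(w,));print(r.x);
    if w==(1,1):print(f(r.x).reshape(-1,2).round(1))
E
```

```text
[ 0.54898836 -0.22983889  0.28216185]
[[-2.5  5.3]
 [-0.  -1.6]
 [ 0.6 -1.1]
 [ 0.9 -2. ]
 [ 0.2 -0.1]
 [ 1.7 -0.3]
 [-0.5 -1.7]
 [ 1.   0.2]
 [ 0.8 -1.2]
 [-4.9  2.6]
 [ 0.3 -2.3]
 [ 0.1 -0.1]
 [ 0.8 -0.5]
 [-0.3  2.3]
 [ 0.7 -0.2]
 [-0.3  0.3]
 [ 0.3 -0.3]]
[ 0.54855638 -0.22947481  0.28017245]
[ 0.54983282 -0.23014054  0.28413995]
```

```bash
cat > fit.py <<'E'
from h import *
tp={(0,58,93):(282,265),(0,-56,47.5):(551,202),(-72,-72,56):(646,360),(-48,-48,35):(567,320),(0,-71,44):(581,190),(71,0,44):(372,83),(-71,0,44):(470,404),(0,124,110):(109,306)}
sc={(0,58,93):(284,111),(0,-56,47.5):(546,215),(-72,-72,56):(566,326),(-48,-48,35):(514,302),(0,-71,44):(578,226),(-71,0,44):(392,318),(0,124,110):(131,54)}
A=np.array(list(tp));a=(np.array(list(tp.values()))+.5)/4-.5+[250,170]
B=np.array(list(sc));b=(np.array(list(sc.values()))+.5)/4-.5+[250,205]
ct,cs=viewer.camera_info("top"),viewer.camera_info("scene")
def f(p,w=(1,1)): return np.r_[w[0]*(proj(ct,W(p,A))-a).ravel(),w[1]*(proj(cs,W(p,B))-b).ravel()]
r=least_squares(f,[.7,-.05,.2],loss='soft_l1');p=r.x;print(p);print(f(p).reshape(-1,2).round(1))
def ray(c,px,z):
    d=np.array([(px[0]-c['cx'])/c['fx'],(px[1]-c['cy'])/c['fy'],1]); o=-c['R'].T@c['t']; d=c['R'].T@d
    return o+d*(z-o[2])/d[2]
for c,q in((ct,((433+.5)/4+249.5,(209+.5)/4+169.5)),(cs,((438.5)/4+249.5,163.5/4+204.5))):
    g=ray(c,q,.062);d=g[:2]-p[:2];R=np.array([[np.cos(p[2]),np.sin(p[2])],[-np.sin(p[2]),np.cos(p[2])]]);print('sensor',g,R@d*1000)
for n,P in dict(pad=(0,-56,47.5),pin=(-72,-72,56),hinge=(-48,-48,56),pinout=(-74,-26,56),gauge=(0,58,93)).items(): print(n,W(p,P)[0].round(4))
def ang(u,v):
    g=ray(ct,((u+.5)/4+249.5,(v+.5)/4+169.5),.093)-W(p,(0,58,93))[0]; return np.arctan2(g[1],g[0])-p[2],np.hypot(g[0],g[1])
for q in((232,318),(228,235),(283,205)):
    t,rr=ang(*q);print('reading',(2*np.pi/3-t),rr)
E
python3 fit.py
```

```text
[ 0.54780579 -0.22923338  0.28586912]
[[-0.4 -0.7]
 [ 0.2 -0.5]
 [ 0.6 -1.5]
 [-0.1  0.5]
 [ 1.3  0.3]
 [-1.  -0.9]
 [ 0.8  0.9]
 [ 0.5 -0.2]
 [-0.4 -1.9]
 [-0.5  0.2]
 [ 0.3 -0.2]
 [-0.7  2.5]
 [ 0.1 -0. ]
 [-0.7  0.7]
 [-0.4  0.1]]
sensor [ 0.55759707 -0.23393573  0.062     ] [ 8.06789622 -7.27257014]
sensor [ 0.55898206 -0.23456882  0.062     ] [ 9.21815248 -8.27052617]
pad [ 0.5636 -0.283   0.0475]
pin [ 0.499  -0.3186  0.056 ]
hinge [ 0.5153 -0.2888  0.056 ]
pinout [ 0.4841 -0.275   0.056 ]
gauge [ 0.5315 -0.1736  0.093 ]
reading -0.04285216939135639 0.02845541125028346
reading 1.3032759279117758 0.02282806021751508
reading 2.4309419690225007 0.0223219842080842
```

```bash
python3 - <<'E'
from h import *
p=[ 0.54780579,-0.22923338,0.28586912]
for P in((-77,-106,0),(-77,-88,0),(-77,-42,0),(0,-56,0),(-60,-95,0)): print(P,W(p,P)[0].round(4))
print(W(p,(-77,-106,0))[0]-ctrl.observe()['ee_pos'])
E
```

```text
(-77, -106, 0) [ 0.5038 -0.3526  0.    ]
(-77, -88, 0) [ 0.4987 -0.3354  0.    ]
(-77, -42, 0) [ 0.4858 -0.2912  0.    ]
(0, -56, 0) [ 0.5636 -0.283   0.    ]
(-60, -95, 0) [ 0.517  -0.3373  0.    ]
[ 0.25695503  0.24825782 -0.24170765]
```

>>> servo_tool(
  motion=[
    {"x": 23, "y": 22, "z": 0, "rz": 0.12, "gripper": 255},
    {"x": 23, "y": 22, "z": 0, "rz": 0.12, "gripper": 255},
    {"x": 23, "y": 22, "z": 0, "rz": 0.12, "gripper": 255},
    {"x": 23, "y": 22, "z": 0, "rz": 0.12, "gripper": 255},
    {"x": 23, "y": 22, "z": 0, "rz": 0.12, "gripper": 255},
    {"x": 23, "y": 22, "z": 0, "rz": 0.12, "gripper": 255},
    {"x": 23, "y": 22, "z": 0, "rz": 0.12, "gripper": 255},
    {"x": 23, "y": 22, "z": 0, "rz": 0.12, "gripper": 255},
    {"x": 23, "y": 22, "z": 0, "rz": 0.12, "gripper": 255},
    {"x": 23, "y": 22, "z": 0, "rz": 0.12, "gripper": 255},
  ],
  newtons=30,
)

```text
invalid input
```

>>> servo_tool(
  motion=[
    {"x": 23, "y": 22, "z": 0, "rx": 0, "ry": 0, "rz": 0.12, "gripper": 255},
    {"x": 23, "y": 22, "z": 0, "rx": 0, "ry": 0, "rz": 0.12, "gripper": 255},
    {"x": 23, "y": 22, "z": 0, "rx": 0, "ry": 0, "rz": 0.12, "gripper": 255},
    {"x": 23, "y": 22, "z": 0, "rx": 0, "ry": 0, "rz": 0.12, "gripper": 255},
    {"x": 23, "y": 22, "z": 0, "rx": 0, "ry": 0, "rz": 0.12, "gripper": 255},
    {"x": 23, "y": 22, "z": 0, "rx": 0, "ry": 0, "rz": 0.12, "gripper": 255},
    {"x": 23, "y": 22, "z": 0, "rx": 0, "ry": 0, "rz": 0.12, "gripper": 255},
    {"x": 23, "y": 22, "z": 0, "rx": 0, "ry": 0, "rz": 0.12, "gripper": 255},
    {"x": 23, "y": 22, "z": 0, "rx": 0, "ry": 0, "rz": 0.12, "gripper": 255},
    {"x": 23, "y": 22, "z": 0, "rx": 0, "ry": 0, "rz": 0.12, "gripper": 255},
  ],
  newtons=30,
)

```text
time: 0.93
ee_pos: [0.479, -0.3736, 0.2383]
orientation: [-3.141, 0.005, 0.057]
wrist_force: [-0.1, -0.6, -0.3]
width: 0.0
```

>>> servo_tool(
  motion=[
    {"x": 13, "y": 11, "z": -15, "rx": 0, "ry": 0, "rz": 0.115, "gripper": 255},
    {"x": 10, "y": 8, "z": -20, "rx": 0, "ry": 0, "rz": 0.1, "gripper": 255},
    {"x": 2, "y": 2, "z": -20, "rx": 0, "ry": 0, "rz": 0.014, "gripper": 255},
    {"x": 0, "y": 0, "z": -20, "rx": 0, "ry": 0, "rz": 0, "gripper": 255},
    {"x": 0, "y": 0, "z": -20, "rx": 0, "ry": 0, "rz": 0, "gripper": 255},
    {"x": 0, "y": 0, "z": -15, "rx": 0, "ry": 0, "rz": 0, "gripper": 255},
    {"x": 0, "y": 0, "z": -10, "rx": 0, "ry": 0, "rz": 0, "gripper": 255},
    {"x": 0, "y": 0, "z": 0, "rx": 0, "ry": 0, "rz": 0, "gripper": 255},
    {"x": 0, "y": 0, "z": 0, "rx": 0, "ry": 0, "rz": 0, "gripper": 255},
    {"x": 0, "y": 0, "z": 0, "rx": 0, "ry": 0, "rz": 0, "gripper": 255},
  ],
)

```text
time: 1.77
ee_pos: [0.5102, -0.3438, 0.1128]
orientation: [-3.139, 0.004, 0.317]
wrist_force: [-0.2, -0.4, 0.7]
width: 0.0001
```

```bash
cat > snap.py <<'E'
import sys,cv2
from h import *
k=sys.argv[1]
s=ctrl.observe();print(s['time'],s['ee_pos'],s['orientation'],s['wrist_force'])
for n in sys.argv[2:]:
    im=viewer.snapshot(n)[:,:,::-1]; cv2.imwrite(f"pics/{n}{k}.png",im)
    if n=="top":cv2.imwrite(f"pics/topz{k}.png",cv2.resize(im[170:320,250:450],None,fx=4,fy=4,interpolation=cv2.INTER_CUBIC))
E
python3 snap.py 1 wrist top
```

```text
1.7667 [ 0.5102491  -0.34375944  0.11276551] [-3.13916626  0.00404992  0.31658072] [-0.15978155 -0.39921555  0.70790278]
```

View pics/wrist1.png

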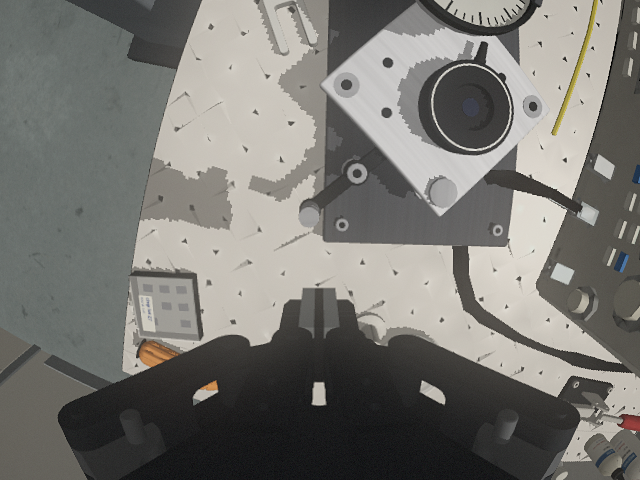

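View pics/top1.png

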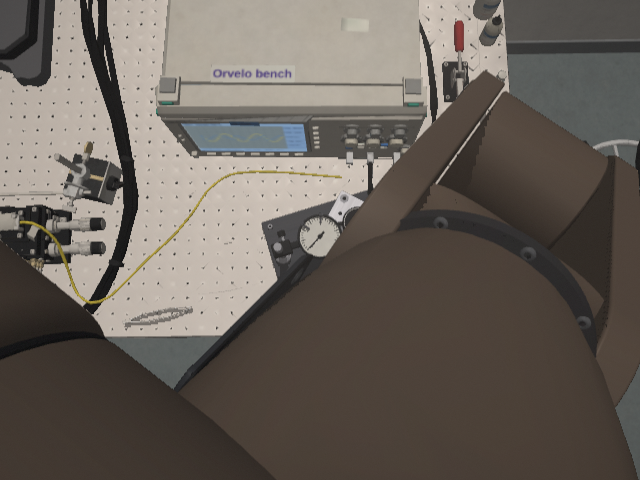

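```bash
cat >> h.py <<'E'
def ray(c,px,z):
    d=np.array([(px[0]-c['cx'])/c['fx'],(px[1]-c['cy'])/c['fy'],1]); o=-c['R'].T@c['t']; d=c['R'].T@d
    return o+d*(z-o[2])/d[2]
def wray(px,z,s):
    c=viewer.camera_info('wrist'); d=np.array([px[0]-c['cx'],px[1]-c['cy']]);r=np.hypot(*d);th=r/c['fx']
    v=np.r_[np.sin(th)*d/r,np.cos(th)]; M=c['tool_from_camera']; R=Ro.from_euler('xyz',s['orientation']).as_matrix()
    o=R@M[:3,3]+s['ee_pos']; v=R@M[:3,:3]@v; return o+v*(z-o[2])/v[2]
def rigf(p,g):
    d=g[:2]-p[:2];c,s=np.cos(p[2]),np.sin(p[2]); return np.array([c*d[0]+s*d[1],-s*d[0]+c*d[1]])*1000
E
python3 - <<'E'
from h import *
import cv2
p=[ 0.54780579,-0.22923338,0.28586912]
c=viewer.camera_info('top')
for q,z in(((457,215),.045),((455,225),.0),((462,198),0.03)): g=ray(c,q,z);print(q,g,rigf(p,g))
s=ctrl.observe()
for n,q,z in(('pad',(443,191),.0475),('pin',(310,211),.056),('hinge',(357,173),.035),('sensor',(473,106),.062),('cor+x',(549,107),.044),('cor-y',(439,217),.044),('cor-x',(321,84),.044)):
    g=wray(q,z,s);print(n,g.round(4),rigf(p,g).round(1))
im=cv2.imread('pics/top0.png')[150:250,410:510];cv2.imwrite('pics/lz.png',cv2.resize(im,None,fx=5,fy=5))
E
```

```text
(457, 215) [ 0.57030839 -0.39636294  0.045     ] [ -25.53971866 -166.6924677 ]
(455, 225) [ 0.56235405 -0.40271607  0.        ] [ -34.9627781  -170.54471214]
(462, 198) [ 0.60223676 -0.40963924  0.03      ] [   1.3490943  -188.43350741]
pad [ 0.5631 -0.2817  0.0475] [ -0.2 -54.7]
pin [ 0.496  -0.3148  0.056 ] [-73.8 -67.5]
hinge [ 0.5153 -0.2892  0.035 ] [-48.  -48.4]
sensor [ 0.5582 -0.2336  0.062 ] [ 8.7 -7.1]
cor+x [ 0.6139 -0.2069  0.044 ] [69.7  2.8]
cor-y [ 0.5677 -0.2966  0.044 ] [  0.1 -70.3]
cor-x [ 0.4804 -0.2486  0.044 ] [-70.1   0.5]
```

View pics/lz.png

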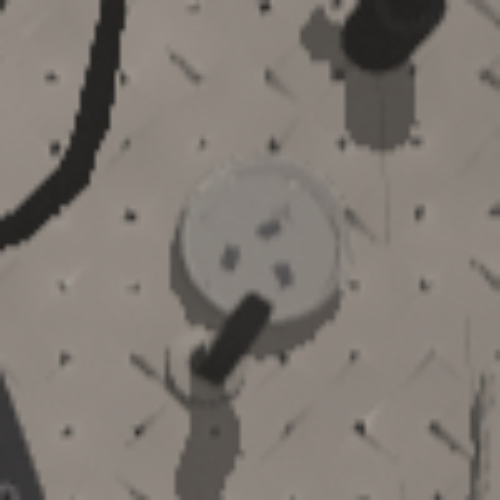

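>>> servo_tool(
  motion=[
    {"x": -4, "y": -1, "z": -8, "rx": 0, "ry": 0, "rz": -0.03, "gripper": 255},
    {"x": -4, "y": -1, "z": -10, "rx": 0, "ry": 0, "rz": 0, "gripper": 255},
    {"x": 0, "y": 0, "z": -10, "rx": 0, "ry": 0, "rz": 0, "gripper": 255},
    {"x": 0, "y": 0, "z": -10, "rx": 0, "ry": 0, "rz": 0, "gripper": 255},
    {"x": 0, "y": 0, "z": -8, "rx": 0, "ry": 0, "rz": 0, "gripper": 255},
    {"x": 0, "y": 0, "z": -5, "rx": 0, "ry": 0, "rz": 0, "gripper": 255},
    {"x": 0, "y": 0, "z": -3, "rx": 0, "ry": 0, "rz": 0, "gripper": 255},
    {"x": 0, "y": 0, "z": 0, "rx": 0, "ry": 0, "rz": 0, "gripper": 255},
    {"x": 0, "y": 0, "z": 0, "rx": 0, "ry": 0, "rz": 0, "gripper": 255},
    {"x": 0, "y": 0, "z": 0, "rx": 0, "ry": 0, "rz": 0, "gripper": 255},
  ],
)

```text
time: 2.7
ee_pos: [0.5019, -0.3469, 0.0547]
orientation: [3.141, 0.002, 0.283]
wrist_force: [0.1, 0.6, 0.5]
width: 0.0002
```

```bash
python3 snap.py 2 wrist; python3 -c "
from h import *
print(rigf([ 0.54780579,-0.22923338,0.28586912],ctrl.observe()['ee_pos']))"
```

```text
2.7 [ 0.5019122  -0.34692274  0.05468731] [3.14140659e+00 2.14622614e-03 2.82532794e-01] [0.07258344 0.63012155 0.51700133]
[ -77.17293062 -100.0065891 ]
```

View pics/wrist2.png

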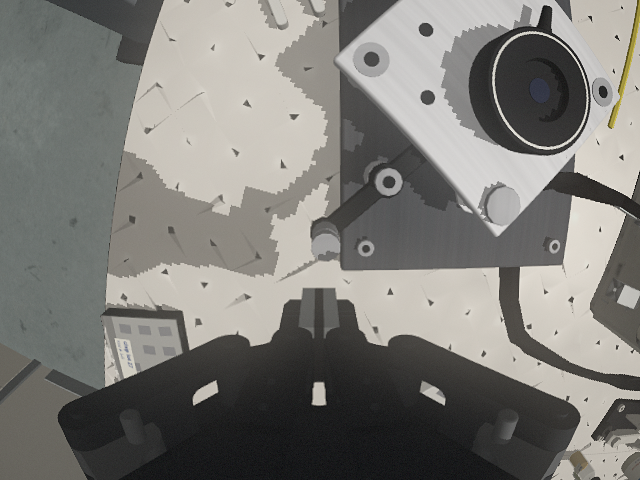

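>>> servo_tool(
  motion=[
    {"x": -2, "y": 4.6, "z": 0, "rx": 0, "ry": 0, "rz": 0, "gripper": 255},
    {"x": -2, "y": 4.6, "z": 0, "rx": 0, "ry": 0, "rz": 0, "gripper": 255},
    {"x": -2, "y": 4.6, "z": 0, "rx": 0, "ry": 0, "rz": 0, "gripper": 255},
    {"x": -2, "y": 4.6, "z": 0, "rx": 0, "ry": 0, "rz": 0, "gripper": 255},
    {"x": -2, "y": 4.6, "z": 0, "rx": 0, "ry": 0, "rz": 0, "gripper": 255},
    {"x": -2, "y": 4.6, "z": 0, "rx": 0, "ry": 0, "rz": 0, "gripper": 255},
    {"x": -2, "y": 4.6, "z": 0, "rx": 0, "ry": 0, "rz": 0, "gripper": 255},
    {"x": 0, "y": 0, "z": 0, "rx": 0, "ry": 0, "rz": 0, "gripper": 255},
    {"x": 0, "y": 0, "z": 0, "rx": 0, "ry": 0, "rz": 0, "gripper": 255},
    {"x": 0, "y": 0, "z": 0, "rx": 0, "ry": 0, "rz": 0, "gripper": 255},
  ],
)

```text
time: 3.58
ee_pos: [0.4874, -0.3151, 0.0583]
orientation: [3.132, -0.001, 0.285]
wrist_force: [0.5, -0.7, -0.3]
width: -0.0003
```

```bash
python3 snap.py 3 wrist; python3 -c "
from h import *
print(rigf([ 0.54780579,-0.22923338,0.28586912],ctrl.observe()['ee_pos']))"
```

```text
3.5833 [ 0.48737168 -0.31505573  0.05827709] [ 3.13222353e+00 -7.15145744e-04  2.84802090e-01] [ 0.52748559 -0.72363549 -0.25091373]
[-82.14531183 -65.3832487 ]
```

View pics/wrist3.png

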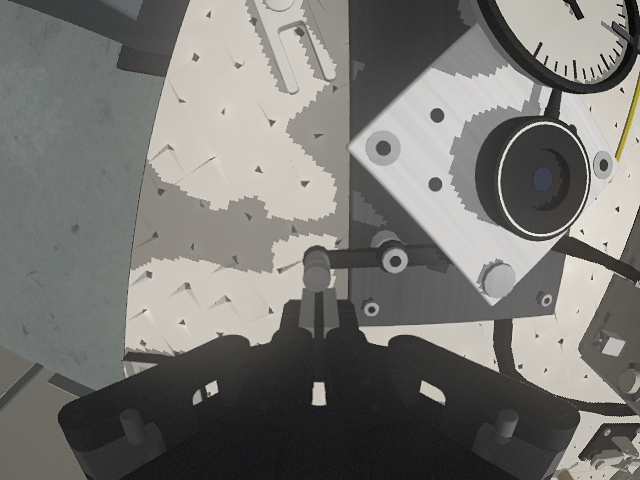

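>>> servo_tool(
  motion=[
    {"x": -0.8, "y": 4, "z": -2, "rx": 0, "ry": 0, "rz": 0, "gripper": 255},
    {"x": -0.8, "y": 4, "z": -1, "rx": 0, "ry": 0, "rz": 0, "gripper": 255},
    {"x": -0.4, "y": 4, "z": -1, "rx": 0, "ry": 0, "rz": 0, "gripper": 255},
    {"x": -0.2, "y": 4, "z": 0, "rx": 0, "ry": 0, "rz": 0, "gripper": 255},
    {"x": 0, "y": 4, "z": 0, "rx": 0, "ry": 0, "rz": 0, "gripper": 255},
    {"x": 0.2, "y": 3, "z": 0, "rx": 0, "ry": 0, "rz": 0, "gripper": 255},
    {"x": 0, "y": 0, "z": 0, "rx": 0, "ry": 0, "rz": 0, "gripper": 255},
    {"x": 0, "y": 0, "z": 0, "rx": 0, "ry": 0, "rz": 0, "gripper": 255},
    {"x": 0, "y": 0, "z": 0, "rx": 0, "ry": 0, "rz": 0, "gripper": 255},
    {"x": 0, "y": 0, "z": 0, "rx": 0, "ry": 0, "rz": 0, "gripper": 255},
  ],
)

```text
time: 4.47
ee_pos: [0.4871, -0.2905, 0.0544]
orientation: [3.129, -0.003, 0.285]
wrist_force: [1.3, -1.7, 0.6]
width: 0.0001
```

```bash
python3 snap.py 4 wrist; python3 -c "
from h import *
print(rigf([ 0.54780579,-0.22923338,0.28586912],ctrl.observe()['ee_pos']))"
```

```text
4.4667 [ 0.48711026 -0.29053902  0.05440558] [ 3.12940491e+00 -3.07909751e-03  2.85178412e-01] [ 1.31450094 -1.67475537  0.55011622]
[-75.56217907 -41.72108664]
```

View pics/wrist4.png

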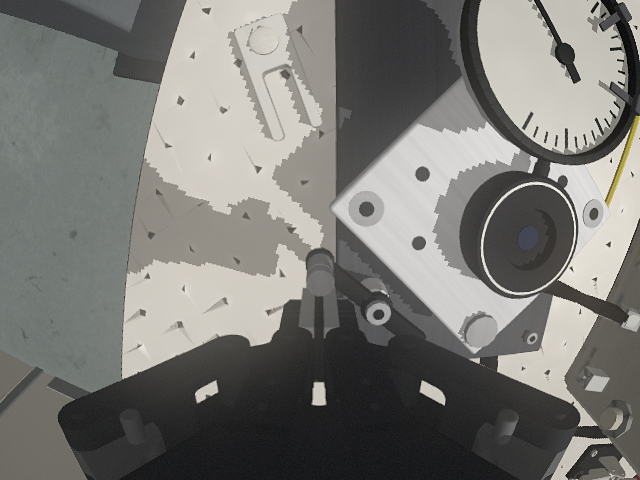

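```bash
python3 - <<'E'
from h import *
p=[ 0.54780579,-0.22923338,0.28586912]
s=ctrl.observe()
h=rigf(p,wray((379,314),.035,s));q=rigf(p,wray((320,262),.056,s));g=rigf(p,wray((565,54),.093,s));print(h,q,g)
d=q-h;d2=q-np.array([-48,-48]);print('lever',np.pi*1.25-np.arctan2(d[1],d[0])%(2*np.pi),np.pi*1.25-np.arctan2(d2[1],d2[0])%(2*np.pi))
for u in((540,5),(610,17),(624,94)):
    e=rigf(p,wray(u,.093,s))-g;print(u,2*np.pi/3-np.arctan2(e[1],e[0]),np.hypot(*e))
E
```

```text
[-47.68710905 -50.55637812] [-75.04912295 -17.64181122] [-3.65448148 57.83669592]
lever 1.6626549991293733 1.6283745015074018
(540, 5) -0.015236448267094804 16.095514626372875
(610, 17) 1.398442792163166 27.774330373647935
(624, 94) 2.3767963192725325 27.325481508294217
```

>>> servo_tool(
  motion=[
    {"x": -0.3, "y": 3, "z": -1, "rx": 0, "ry": 0, "rz": 0, "gripper": 255},
    {"x": -0.3, "y": 3, "z": 0, "rx": 0, "ry": 0, "rz": 0, "gripper": 255},
    {"x": -0.3, "y": 3, "z": 0, "rx": 0, "ry": 0, "rz": 0, "gripper": 255},
    {"x": -0.3, "y": 2, "z": 0, "rx": 0, "ry": 0, "rz": 0, "gripper": 255},
    {"x": 0, "y": 0, "z": 0, "rx": 0, "ry": 0, "rz": 0, "gripper": 255},
    {"x": 0, "y": 0, "z": 0, "rx": 0, "ry": 0, "rz": 0, "gripper": 255},
    {"x": 0, "y": 0, "z": 0, "rx": 0, "ry": 0, "rz": 0, "gripper": 255},
    {"x": 0, "y": 0, "z": 0, "rx": 0, "ry": 0, "rz": 0, "gripper": 255},
    {"x": 0, "y": 0, "z": 0, "rx": 0, "ry": 0, "rz": 0, "gripper": 255},
    {"x": 0, "y": 0, "z": 0, "rx": 0, "ry": 0, "rz": 0, "gripper": 255},
  ],
)

```text
time: 5.35
ee_pos: [0.4869, -0.2903, 0.0547]
orientation: [3.115, -0.005, 0.287]
wrist_force: [0.4, -3.2, 0.5]
width: -0.0
```

```bash
python3 snap.py 5 wrist; python3 -c "
from h import *
print(rigf([ 0.54780579,-0.22923338,0.28586912],ctrl.observe()['ee_pos']))"
```

```text
5.35 [ 0.48689081 -0.29027727  0.05472261] [ 3.11484649 -0.00500334  0.28688961] [ 0.38663761 -3.17971085  0.5131885 ]
[-75.68272945 -41.40643124]
```

View pics/wrist5.png

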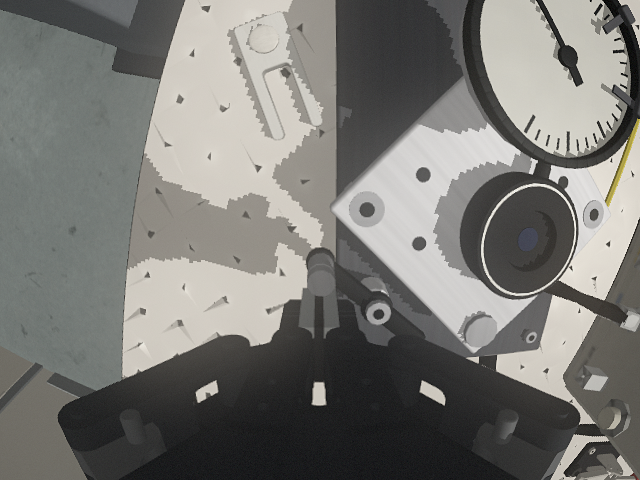

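>>> servo_tool(
  motion=[
    {"x": 1.5, "y": -5, "z": 0, "rx": 0, "ry": 0, "rz": 0, "gripper": 255},
    {"x": 1.5, "y": -5, "z": 0, "rx": 0, "ry": 0, "rz": 0, "gripper": 255},
    {"x": 0, "y": 0, "z": 15, "rx": 0, "ry": 0, "rz": 0, "gripper": 255},
    {"x": 0, "y": 0, "z": 25, "rx": 0.027, "ry": 0, "rz": 0, "gripper": 255},
    {"x": 10, "y": 2, "z": 20, "rx": 0, "ry": 0, "rz": 0.1, "gripper": 255},
    {"x": 18, "y": 3, "z": 5, "rx": 0, "ry": 0, "rz": 0.1, "gripper": 255},
    {"x": 18, "y": 3, "z": 0, "rx": 0, "ry": 0, "rz": 0.1, "gripper": 255},
    {"x": 15, "y": 3, "z": 0, "rx": 0, "ry": 0, "rz": 0.1, "gripper": 255},
    {"x": 5, "y": 1, "z": 0, "rx": 0, "ry": 0, "rz": 0.08, "gripper": 255},
    {"x": 0, "y": 0, "z": 0, "rx": 0, "ry": 0, "rz": 0, "gripper": 255},
  ],
)

```text
time: 6.23
ee_pos: [0.5575, -0.289, 0.1227]
orientation: [-3.137, -0.01, 0.788]
wrist_force: [-0.3, 0.5, 0.3]
width: -0.0003
```

```bash
python3 snap.py 6 wrist scene top; python3 -c "
from h import *
print(rigf([ 0.54780579,-0.22923338,0.28586912],ctrl.observe()['ee_pos']))"
```

```text
6.2333 [ 0.55750088 -0.28903489  0.12265767] [-3.13705025 -0.0095007   0.78752083] [-0.29390589  0.53029626  0.2996951 ]
[ -9.30225544 -59.56399549]
```

View pics/wrist6.png

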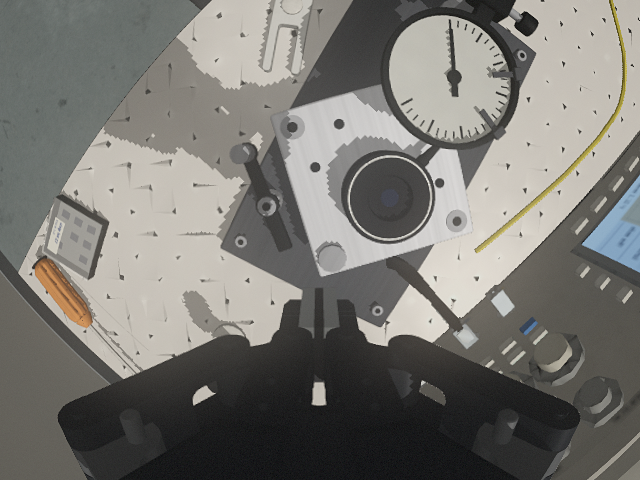

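View pics/scene6.png

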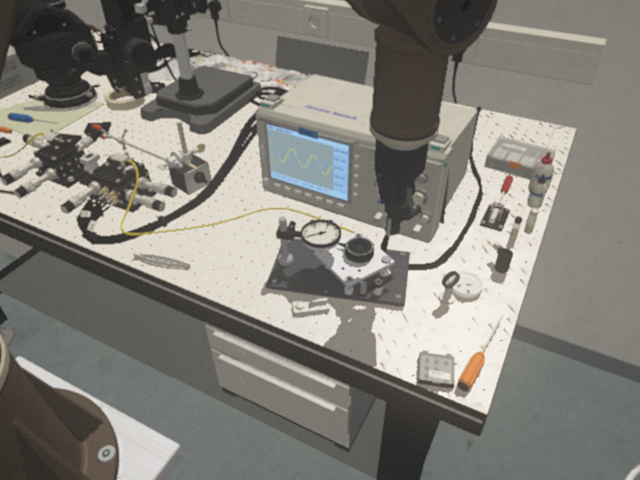

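```bash
cat > gauge.py <<'E'
from h import *
import sys
p=[ 0.54780579,-0.22923338,0.28586912]
# args: needle centre u,v then others
def rd(s,c,pts):
    g=rigf(p,wray(c,.090,s));print('gauge',g)
    for u in pts:
        e=rigf(p,wray(u,.090,s))-g;print(u,round(2*np.pi/3-np.arctan2(e[1],e[0]),3),np.hypot(*e).round(1))
if __name__=="__main__":
    a=[float(x) for x in sys.argv[1:]];a=list(zip(a[::2],a[1::2]));rd(ctrl.observe(),a[0],a[1:])
E
python3 gauge.py 454 76 450 24 503 73 487 119
python3 - <<'E'
from h import *
p=[ 0.54780579,-0.22923338,0.28586912];s=ctrl.observe()
print('pin',rigf(p,wray((243,153),.056,s)),'hinge',rigf(p,wray((266,206),.035,s)),'pad',rigf(p,wray((331,257),.0475,s)),'sensor',rigf(p,wray((389,197),.062,s)))
import cv2
im=cv2.imread('pics/wrist6.png')[0:150,370:530];cv2.imwrite('pics/gz.png',cv2.resize(im,None,fx=4,fy=4,interpolation=cv2.INTER_CUBIC))
E
```

```text
gauge [-2.27637032 59.68844892]
(450.0, 24.0) -0.016 26.0
(503.0, 73.0) 1.418 26.7
(487.0, 119.0) 2.435 25.7
pin [-74.73835554 -22.84317639] hinge [-51.17174781 -47.44644213] pad [ -3.33770116 -54.04016078] sensor [ 5.30823491 -6.47841826]
```

View pics/gz.png

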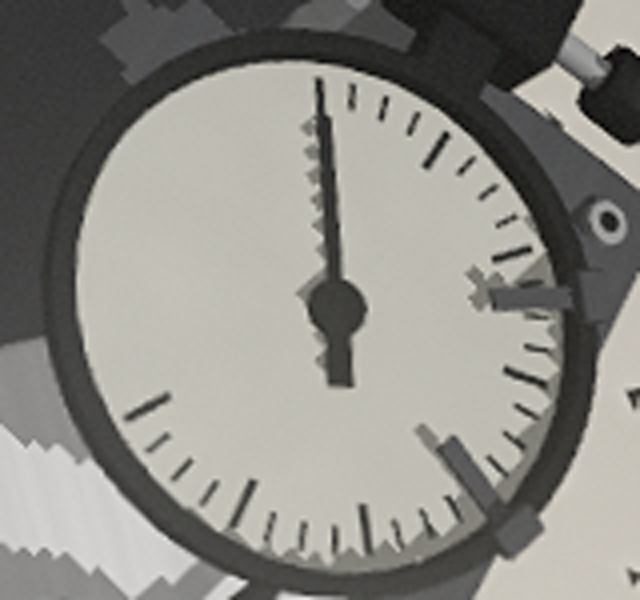

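>>> servo_tool(
  motion=[
    {"x": 3, "y": 1, "z": -8, "rx": 0, "ry": 0, "rz": 0, "gripper": 255},
    {"x": 4, "y": 1.5, "z": -12, "rx": 0, "ry": 0, "rz": 0, "gripper": 255},
    {"x": 1.5, "y": 1, "z": -12, "rx": 0, "ry": 0, "rz": 0, "gripper": 255},
    {"x": 0, "y": 0, "z": -10, "rx": 0, "ry": 0, "rz": 0, "gripper": 255},
    {"x": 0, "y": 0, "z": -6, "rx": 0, "ry": 0, "rz": 0, "gripper": 255},
    {"x": 0, "y": 0, "z": -4, "rx": 0, "ry": 0, "rz": 0, "gripper": 255},
    {"x": 0, "y": 0, "z": -2, "rx": 0, "ry": 0, "rz": 0, "gripper": 255},
    {"x": 0, "y": 0, "z": 0, "rx": 0, "ry": 0, "rz": 0, "gripper": 255},
    {"x": 0, "y": 0, "z": 0, "rx": 0, "ry": 0, "rz": 0, "gripper": 255},
    {"x": 0, "y": 0, "z": 0, "rx": 0, "ry": 0, "rz": 0, "gripper": 255},
  ],
)

```text
time: 7.22
ee_pos: [0.5611, -0.2849, 0.0599]
orientation: [-3.13, -0.007, 0.77]
wrist_force: [-0.1, 0.5, -0.5]
width: 0.0001
```

```bash
python3 snap.py 7 wrist; python3 -c "
from h import *
print(rigf([ 0.54780579,-0.22923338,0.28586912],ctrl.observe()['ee_pos']))"
```

```text
7.2167 [ 0.56105787 -0.28485231  0.05985741] [-3.13010371 -0.00724267  0.76979711] [-0.12078306  0.45172164 -0.49041691]
[ -2.86031712 -57.1789771 ]
```

View pics/wrist7.png

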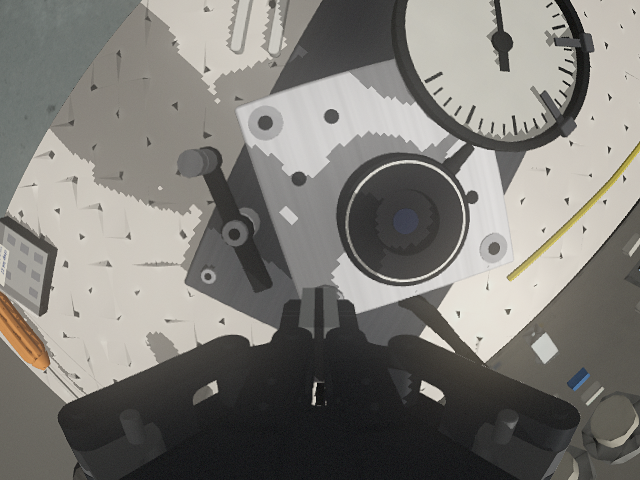

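>>> servo_tool(
  motion=[
    {"x": 1.5, "y": 0.5, "z": 0, "rx": 0, "ry": 0, "rz": 0, "gripper": 255},
    {"x": 0, "y": 0, "z": -1, "rx": 0, "ry": 0, "rz": 0, "gripper": 255},
    {"x": 0, "y": 0, "z": -1, "rx": 0, "ry": 0, "rz": 0, "gripper": 255},
    {"x": 0, "y": 0, "z": -1, "rx": 0, "ry": 0, "rz": 0, "gripper": 255},
    {"x": 0, "y": 0, "z": -1, "rx": 0, "ry": 0, "rz": 0, "gripper": 255},
    {"x": 0, "y": 0, "z": 0, "rx": 0, "ry": 0, "rz": 0, "gripper": 255},
    {"x": 0, "y": 0, "z": 0, "rx": 0, "ry": 0, "rz": 0, "gripper": 255},
    {"x": 0, "y": 0, "z": 0, "rx": 0, "ry": 0, "rz": 0, "gripper": 255},
    {"x": 0, "y": 0, "z": 0, "rx": 0, "ry": 0, "rz": 0, "gripper": 255},
    {"x": 0, "y": 0, "z": 0, "rx": 0, "ry": 0, "rz": 0, "gripper": 255},
  ],
)

```text
time: 8.1
ee_pos: [0.5639, -0.285, 0.0578]
orientation: [-3.134, -0.008, 0.77]
wrist_force: [-0.5, 0.8, 1.7]
width: 0.0
```

```bash
python3 snap.py 8 wrist; python3 -c "
from h import *
print(rigf([ 0.54780579,-0.22923338,0.28586912],ctrl.observe()['ee_pos']))"
```

```text
8.1 [ 0.56387088 -0.28501856  0.05776382] [-3.13356785 -0.00816831  0.76984414] [-0.53134081  0.76032393  1.72624223]
[ -0.33616917 -58.03712066]
```

View pics/wrist8.png

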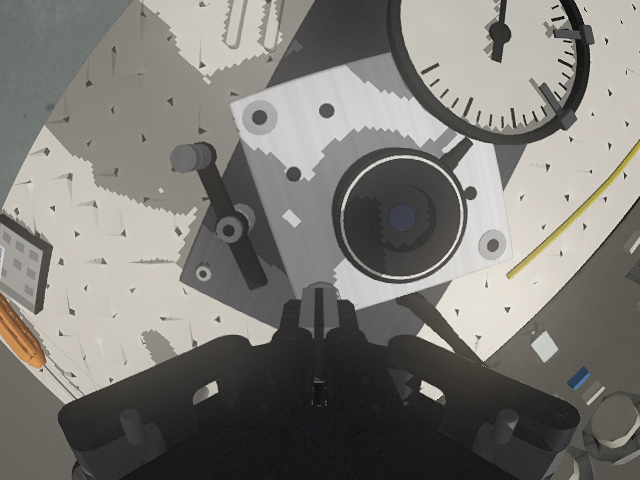

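>>> servo_tool(
  motion=[
    {"x": 0, "y": 0, "z": -1, "rx": 0, "ry": 0, "rz": 0, "gripper": 255},
    {"x": 0, "y": 0, "z": -1, "rx": 0, "ry": 0, "rz": 0, "gripper": 255},
    {"x": 0, "y": 0, "z": -1, "rx": 0, "ry": 0, "rz": 0, "gripper": 255},
    {"x": 0, "y": 0, "z": -1, "rx": 0, "ry": 0, "rz": 0, "gripper": 255},
    {"x": 0, "y": 0, "z": 0, "rx": 0, "ry": 0, "rz": 0, "gripper": 255},
    {"x": 0, "y": 0, "z": 0, "rx": 0, "ry": 0, "rz": 0, "gripper": 255},
    {"x": 0, "y": 0, "z": 0, "rx": 0, "ry": 0, "rz": 0, "gripper": 255},
    {"x": 0, "y": 0, "z": 0, "rx": 0, "ry": 0, "rz": 0, "gripper": 255},
    {"x": 0, "y": 0, "z": 0, "rx": 0, "ry": 0, "rz": 0, "gripper": 255},
    {"x": 0, "y": 0, "z": 0, "rx": 0, "ry": 0, "rz": 0, "gripper": 255},
  ],
)

```text
time: 8.98
ee_pos: [0.5641, -0.2856, 0.0539]
orientation: [-3.135, -0.008, 0.77]
wrist_force: [-2.4, -0.4, 6.3]
width: 0.0002
```

```bash
python3 snap.py 9 wrist; python3 -c "
from h import *
print(rigf([ 0.54780579,-0.22923338,0.28586912],ctrl.observe()['ee_pos']))"
```

```text
8.9833 [ 0.564082   -0.28556755  0.05394496] [-3.1345613  -0.00819073  0.76977251] [-2.39315725 -0.39391436  6.34567009]
[ -0.23152751 -58.65540243]
```

View pics/wrist9.png

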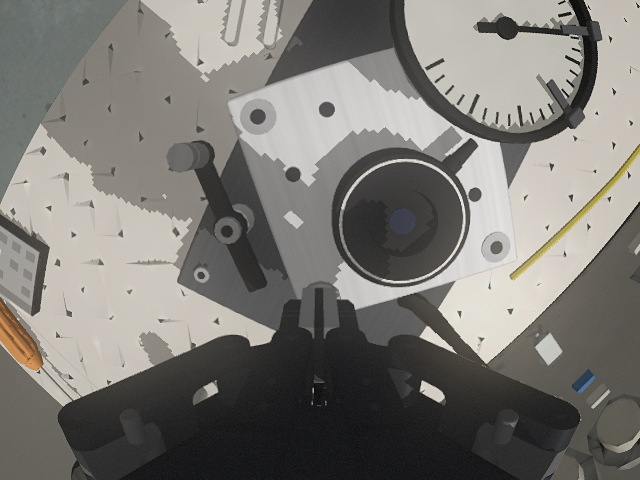

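>>> servo_tool(
  motion=[
    {"x": 0, "y": 0, "z": -0.5, "rx": 0, "ry": 0, "rz": 0, "gripper": 255},
    {"x": 0, "y": 0, "z": -0.5, "rx": 0, "ry": 0, "rz": 0, "gripper": 255},
    {"x": 0, "y": 0, "z": -0.4, "rx": 0, "ry": 0, "rz": 0, "gripper": 255},
    {"x": 0, "y": 0, "z": 0, "rx": 0, "ry": 0, "rz": 0, "gripper": 255},
    {"x": 0, "y": 0, "z": 0, "rx": 0, "ry": 0, "rz": 0, "gripper": 255},
    {"x": 0, "y": 0, "z": 0, "rx": 0, "ry": 0, "rz": 0, "gripper": 255},
    {"x": 0, "y": 0, "z": 0, "rx": 0, "ry": 0, "rz": 0, "gripper": 255},
    {"x": 0, "y": 0, "z": 0, "rx": 0, "ry": 0, "rz": 0, "gripper": 255},
    {"x": 0, "y": 0, "z": 0, "rx": 0, "ry": 0, "rz": 0, "gripper": 255},
    {"x": 0, "y": 0, "z": 0, "rx": 0, "ry": 0, "rz": 0, "gripper": 255},
  ],
)

```text
time: 9.87
ee_pos: [0.5641, -0.2856, 0.0533]
orientation: [-3.135, -0.008, 0.77]
wrist_force: [-2.2, -1.2, 5.8]
width: 0.0003
```

```bash
python3 snap.py 10 wrist; python3 -c "
import cv2
im=cv2.imread('pics/wrist10.png')[0:150,380:620];cv2.imwrite('pics/gz10.png',cv2.resize(im,None,fx=3,fy=3,interpolation=cv2.INTER_CUBIC))"
```

```text
9.8667 [ 0.56412406 -0.28564128  0.05325197] [-3.13477139 -0.0082911   0.76965099] [-2.18592881 -1.19809537  5.7562177 ]
```

View pics/gz10.png

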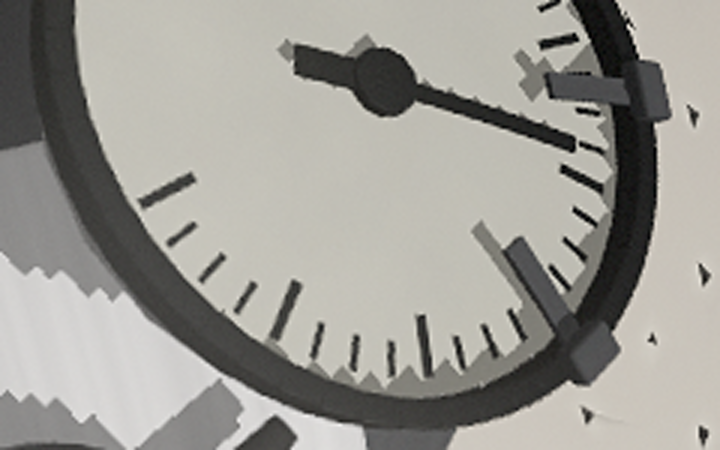

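>>> servo_tool(
  motion=[
    {"x": 0, "y": 0, "z": -0.5, "rx": 0, "ry": 0, "rz": 0, "gripper": 255},
    {"x": 0, "y": 0, "z": -0.4, "rx": 0, "ry": 0, "rz": 0, "gripper": 255},
    {"x": 0, "y": 0, "z": 0, "rx": 0, "ry": 0, "rz": 0, "gripper": 255},
    {"x": 0, "y": 0, "z": 0, "rx": 0, "ry": 0, "rz": 0, "gripper": 255},
    {"x": 0, "y": 0, "z": 0, "rx": 0, "ry": 0, "rz": 0, "gripper": 255},
    {"x": 0, "y": 0, "z": 0, "rx": 0, "ry": 0, "rz": 0, "gripper": 255},
    {"x": 0, "y": 0, "z": 0, "rx": 0, "ry": 0, "rz": 0, "gripper": 255},
    {"x": 0, "y": 0, "z": 0, "rx": 0, "ry": 0, "rz": 0, "gripper": 255},
    {"x": 0, "y": 0, "z": 0, "rx": 0, "ry": 0, "rz": 0, "gripper": 255},
    {"x": 0, "y": 0, "z": 0, "rx": 0, "ry": 0, "rz": 0, "gripper": 255},
  ],
)

```text
time: 10.75
ee_pos: [0.5642, -0.2857, 0.0532]
orientation: [-3.135, -0.008, 0.77]
wrist_force: [-1.5, -0.3, 6.2]
width: 0.0001
```

```bash
python3 snap.py 11 wrist; python3 -c "
import cv2
im=cv2.imread('pics/wrist11.png')[0:150,380:620];cv2.imwrite('pics/gz11.png',cv2.resize(im,None,fx=3,fy=3,interpolation=cv2.INTER_CUBIC))"
```

```text
10.75 [ 0.56416031 -0.28567814  0.053214  ] [-3.13501246 -0.00842234  0.76960626] [-1.45899454 -0.31603078  6.21753612]
```

View pics/gz11.png

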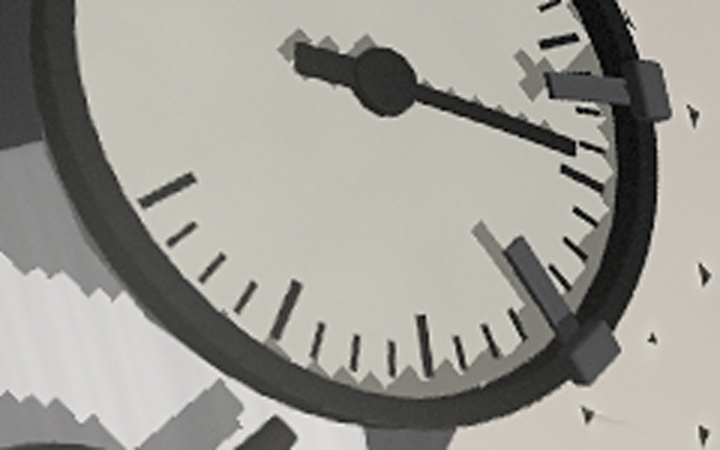

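>>> servo_tool(
  motion=[
    {"x": 0, "y": 0, "z": -0.8, "rx": 0, "ry": 0, "rz": 0, "gripper": 255},
    {"x": 0, "y": 0, "z": -0.6, "rx": 0, "ry": 0, "rz": 0, "gripper": 255},
    {"x": 0, "y": 0, "z": 0, "rx": 0, "ry": 0, "rz": 0, "gripper": 255},
    {"x": 0, "y": 0, "z": 0, "rx": 0, "ry": 0, "rz": 0, "gripper": 255},
    {"x": 0, "y": 0, "z": 0, "rx": 0, "ry": 0, "rz": 0, "gripper": 255},
    {"x": 0, "y": 0, "z": 0, "rx": 0, "ry": 0, "rz": 0, "gripper": 255},
    {"x": 0, "y": 0, "z": 0, "rx": 0, "ry": 0, "rz": 0, "gripper": 255},
    {"x": 0, "y": 0, "z": 0, "rx": 0, "ry": 0, "rz": 0, "gripper": 255},
    {"x": 0, "y": 0, "z": 0, "rx": 0, "ry": 0, "rz": 0, "gripper": 255},
    {"x": 0, "y": 0, "z": 0, "rx": 0, "ry": 0, "rz": 0, "gripper": 255},
  ],
)

```text
time: 11.63
ee_pos: [0.5641, -0.2857, 0.0528]
orientation: [-3.135, -0.009, 0.77]
wrist_force: [-1.2, -0.6, 5.4]
width: -0.0
```

```bash
python3 snap.py 12 wrist; python3 -c "
import cv2
im=cv2.imread('pics/wrist12.png')[0:150,380:620];cv2.imwrite('pics/gz12.png',cv2.resize(im,None,fx=3,fy=3,interpolation=cv2.INTER_CUBIC))"
```

```text
11.6333 [ 0.564138   -0.28569615  0.05280829] [-3.13519481 -0.00853843  0.76955394] [-1.15439142 -0.56099956  5.37713023]
```

View pics/gz12.png

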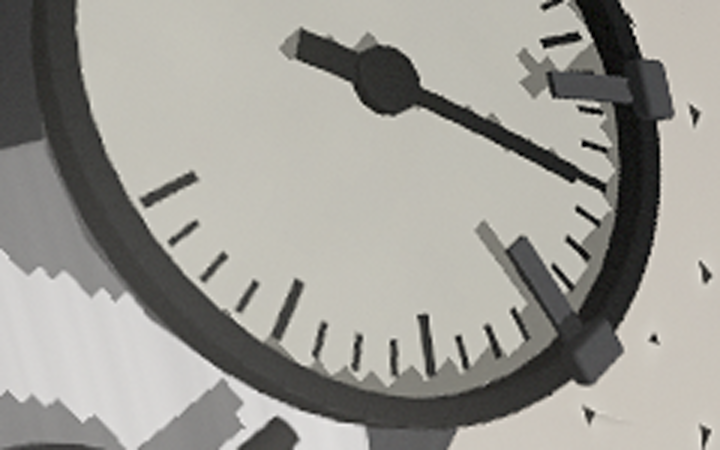

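Needle is mid-window and steady. Now a gentle release, straight up.

>>> servo_tool(
  motion=[
    {"x": 0, "y": 0, "z": 0, "rx": 0, "ry": 0, "rz": 0, "gripper": 255},
    {"x": 0, "y": 0, "z": 0, "rx": 0, "ry": 0, "rz": 0, "gripper": 255},
    {"x": 0, "y": 0, "z": 0, "rx": 0, "ry": 0, "rz": 0, "gripper": 255},
    {"x": 0, "y": 0, "z": 0, "rx": 0, "ry": 0, "rz": 0, "gripper": 255},
    {"x": 0, "y": 0, "z": 1, "rx": 0, "ry": 0, "rz": 0, "gripper": 255},
    {"x": 0, "y": 0, "z": 1, "rx": 0, "ry": 0, "rz": 0, "gripper": 255},
    {"x": 0, "y": 0, "z": 1, "rx": 0, "ry": 0, "rz": 0, "gripper": 255},
    {"x": 0, "y": 0, "z": 1, "rx": 0, "ry": 0, "rz": 0, "gripper": 255},
    {"x": 0, "y": 0, "z": 1, "rx": 0, "ry": 0, "rz": 0, "gripper": 255},
    {"x": 0, "y": 0, "z": 1, "rx": 0, "ry": 0, "rz": 0, "gripper": 255},
  ],
)

```text
time: 12.52
ee_pos: [0.5638, -0.2849, 0.0591]
orientation: [-3.134, -0.009, 0.769]
wrist_force: [-0.1, 0.2, 0.1]
width: 0.0004
```

>>> servo_tool(
  motion=[
    {"x": 0, "y": 0, "z": 1, "rx": 0, "ry": 0, "rz": 0, "gripper": 255},
    {"x": 0, "y": 0, "z": 1, "rx": 0, "ry": 0, "rz": 0, "gripper": 255},
    {"x": 0, "y": 0, "z": 2, "rx": 0, "ry": 0, "rz": 0, "gripper": 255},
    {"x": 0, "y": 0, "z": 5, "rx": 0, "ry": 0, "rz": 0, "gripper": 255},
    {"x": 0, "y": 0, "z": 10, "rx": 0, "ry": 0, "rz": 0, "gripper": 255},
    {"x": 0, "y": 0, "z": 15, "rx": 0, "ry": 0, "rz": 0, "gripper": 255},
    {"x": 0, "y": 0, "z": 20, "rx": 0, "ry": 0, "rz": 0, "gripper": 255},
    {"x": 0, "y": 0, "z": 20, "rx": 0, "ry": 0, "rz": 0, "gripper": 255},
    {"x": 0, "y": 0, "z": 0, "rx": 0, "ry": 0, "rz": 0, "gripper": 255},
    {"x": 0, "y": 0, "z": 0, "rx": 0, "ry": 0, "rz": 0, "gripper": 255},
  ],
)

```text
time: 13.35
ee_pos: [0.5634, -0.2849, 0.1398]
orientation: [-3.134, -0.009, 0.769]
wrist_force: [-0.1, 0.7, -0.1]
width: 0.0001
```

```bash
python3 snap.py 13 wrist
```

```text
13.35 [ 0.56340138 -0.28485506  0.13982354] [-3.13382058 -0.00856227  0.76930705] [-0.08504718  0.72627304 -0.0808285 ]
```

View pics/wrist13.png

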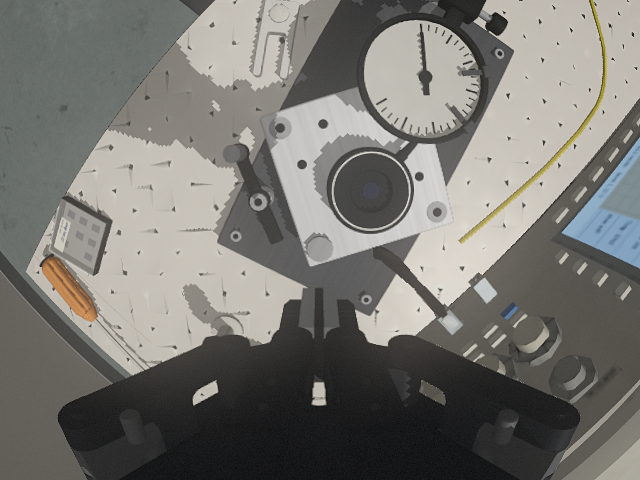

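```bash
python3 gauge.py 425 76 422 28 470 71 455 116; python3 - <<'E'
from h import *
p=[ 0.54780579,-0.22923338,0.28586912];s=ctrl.observe()
print('pin',rigf(p,wray((236,153),.056,s)),'hinge',rigf(p,wray((258,202),.035,s)),'sensor',rigf(p,wray((370,190),.062,s)))
workorder.hand_in()
E
```

```text
gauge [-1.17830063 58.93172284]
(422.0, 28.0) 0.002 26.0
(470.0, 71.0) 1.401 25.5
(455.0, 116.0) 2.488 25.5
pin [-72.30433911 -24.36880244] hinge [-48.9154574  -49.17740572] sensor [ 7.10070752 -7.36388664]
the job is handed in; nothing more can be done
```

The spring-return check is done and handed in after about 13 s. I got no verdict back.

- **Stop lever:** I pushed the pin sideways with closed fingertips until the lever stopped moving at its end stop. It read about 1.6 rad in the picture (end stop is 1.5), and it was still out in the last picture.
- **Pressing the pad:** The needle stood between the limit hands for over 2 s, finishing near the middle, at about 6 N. It never reached the second hand in any picture I took.
- **Release:** I lifted straight up and the needle went back to 0.00 rad. The gripper was clear of everything, about 80 mm above the pad.

**Last checks:**
- **Sensor:** it measured within about 2 mm of its starting place.
- **Limit hands:** they read 1.40 and 2.49 rad at the end, against 1.42 and 2.43 before pressing. That difference is within how accurately I can pick them out in the picture.
- **Fork and lens:** I never went near either. The fork looks unmoved, but I did not measure it. The lens is partly hidden by the fingers in the last picture, so I could not check it there.

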